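Show the back of a test cartridge to the reading camera with the swivel mirror

TASK

Take the blue-topped test cartridge out of the rack and slide it edgewise, fully home, into the slot of the holder on the reading stand, with the black-and-white ID mark on its back towards the mirror, and let go of it. Then turn the sprung swivel mirror by its black knob, never touching the mirror plate, until the camera where it now stands on its rail sees the mark in the middle of the mirror, and finish still holding the knob so that the mirror keeps that angle (let go, it springs back). Leave the camera, the other two cartridges, the bottle and the jar where they are.

Things in the scene. Friction and masses are not known exactly. Their poses are not given: they have to be found in the camera images.
- stand: Reading stand, fixed: aluminium breadboard 330 x 230 mm, top 12 mm above the worktop. Origin under its centre; x runs from the camera's end to the mirror's end, y across, z up. It carries the camera rail (at x = -138 mm, along y), the grey slotted holder (36 x 78 mm, top 40 mm above the worktop) and the swivel mirror, whose upright turning axis is at x = 120, y = 20 mm.
- slot (a point): Centre of the floor of the holder's slot, at x = 20, y = -70, z = 18 mm of the stand; axes as the stand's. The slot opens upward, is 22 mm deep, 7 mm wide along x and 53 mm along y, with a chamfered mouth; a cartridge let go in it may lean up to 6 degrees, which is fine.
- cartridge: The test cartridge with the blue top, loose, about 45 g: white blade 5 mm thick (x), 50 mm wide (y), 70 mm tall, under a ribbed blue grip 12 mm thick (13 over the ribs), 46 mm wide, 24 mm tall; 94 mm in all. Origin at the centre of its foot, z up to the grip. +x is its back with the ID mark; the front (-x) has a result window with a red line. It starts upright in one of the rack's three slots.
- grip (a point): Centre of the blue grip, 82 mm above the cartridge's foot; axes as the cartridge's. Pinch it here from above across the 12 mm thickness (along x).
- mark (a point): Centre of the ID mark on the cartridge's back, a 22 mm black square with white cells on a 30 mm white label, 46 mm above the foot; axes as the cartridge's. Cartridge seated and facing rightly, it lies at x = 23, y = -70, z = 64 mm of the stand.
- rack: Grey storage rack, fixed, 136 x 80 x 32 mm, origin under its centre; three upright slots like the holder's (22 mm deep, floor 10 mm above the worktop) at x = -45, 0 and 45 mm. The cartridges stand in it with their x along its x.
- cartridge_green: Like the blue cartridge but with a green top; stays in the rack. Origin at its foot.
- cartridge_orange: Like the blue cartridge but with an orange top; stays in the rack. Origin at its foot.
- camera_slide (a joint): Where the reading camera is clamped on its rail, 0 to 0.14 m: its lens is at y = -60 mm plus this in the stand's frame. Not to be moved.
- lens (a point): Front of the camera's lens (grey camera with black lens, looking along the stand's +x), at x = -100, z = 64 mm of the stand; axes as the stand's.
- mirror (a joint): Turn of the swivel mirror in rad, 0 (parked, on its stop) to 1.5, growing clockwise seen from above. At 0 the mirror faces (the normal out of its silver side) 250 degrees counter-clockwise from the stand's x axis; the turn lowers this. A light spring (0.015 N m parked, 0.05 N m/rad more) turns it back when let go.
- knob (a point): Centre of the black ribbed bar knob on top of the mirror's post, on the turning axis, 122 mm above the worktop, turning with the mirror: 40 mm long (y, parallel to the mirror), 13 mm thick (x, the mirror's facing), 28 mm tall. Grasp it from above across its thickness; keep fingertips above the mirror plate, whose top is 33 mm below this point.
- mirror_face (a point): Centre of the silver side of the mirror plate, 6 mm in front of the turning axis and 64 mm above the worktop; x out of the silver side. The plate is 62 mm wide and 50 mm tall, in a thin black frame; not to be touched.
- bottle_saline: Bystander: white bottle with a white cap, 43 x 140 mm, loose, origin under its centre.
- jar_cotton: Bystander: white jar, 54 x 84 mm, loose, origin under its centre.

How it is judged (in metres and radians):
On the way, in this order (a step that is already met when the one before it is completed fails the run):
1. the blue cartridge stands fully down in the holder's slot, mark towards the mirror's end of the stand, let go of, with the mirror still parked (horizontal distance between cartridge and slot below 0.005 m and z of cartridge in the frame of slot between -0.003 and 0.004 m and angle between the z axis of cartridge and the z axis of stand, either way round below 0.15 rad and angle between the x axis of cartridge and the x axis of stand, either way round below 0.15 rad and x of knob in the frame of cartridge above 0.05 m and contact force between the fingers and cartridge below 0.3 N and value of joint mirror below 0.3 rad), for 0.2 s.
2. the mirror is held by its knob at the angle that shows the mark to the camera (contact force between the fingers and mirror above 1 N and ((value of joint camera_slide between -0.005 and 0.01 m and value of joint mirror between 0.604 and 0.764 rad) or (value of joint camera_slide between 0.01 and 0.02 m and value of joint mirror between 0.6246 and 0.7846 rad) or (value of joint camera_slide between 0.02 and 0.03 m and value of joint mirror between 0.6458 and 0.8058 rad) or (value of joint camera_slide between 0.03 and 0.04 m and value of joint mirror between 0.6674 and 0.8274 rad) or (value of joint camera_slide between 0.04 and 0.05 m and value of joint mirror between 0.6894 and 0.8494 rad) or (value of joint camera_slide between 0.05 and 0.06 m and value of joint mirror between 0.7117 and 0.8717 rad) or (value of joint camera_slide between 0.06 and 0.07 m and value of joint mirror between 0.7342 and 0.8942 rad) or (value of joint camera_slide between 0.07 and 0.08 m and value of joint mirror between 0.7569 and 0.9169 rad) or (value of joint camera_slide between 0.08 and 0.09 m and value of joint mirror between 0.7796 and 0.9396 rad) or (value of joint camera_slide between 0.09 and 0.1 m and value of joint mirror between 0.8023 and 0.9623 rad) or (value of joint camera_slide between 0.1 and 0.11 m and value of joint mirror between 0.8248 and 0.9848 rad) or (value of joint camera_slide between 0.11 and 0.12 m and value of joint mirror between 0.8471 and 1.0071 rad) or (value of joint camera_slide between 0.12 and 0.13 m and value of joint mirror between 0.8691 and 1.0291 rad) or (value of joint camera_slide between 0.13 and 0.145 m and value of joint mirror between 0.8907 and 1.0507 rad))), for 0.3 s.
At the end, for the whole second after the job is handed in: The blue cartridge stands upright and let go in the slot, foot within 4 mm of its floor, mark towards the mirror; the fingers press the knob and keep the mirror still within 0.08 rad of the angle whose facing halves, seen from above, the angle between lens and mark as seen from the turning axis (all of step 2 and horizontal distance between cartridge and slot below 0.005 m and z of cartridge in the frame of slot between -0.003 and 0.004 m and angle between the z axis of cartridge and the z axis of stand, either way round below 0.15 rad and angle between the x axis of cartridge and the x axis of stand, either way round below 0.15 rad and x of knob in the frame of cartridge above 0.05 m and contact force between the fingers and cartridge below 0.3 N and velocity of joint mirror between -0.1 and 0.1 rad/s and linear speed of cartridge below 0.02 m/s); the arm keeps its last pose, push and grip.
It fails at once if the fingers or the arm touch the mirror plate (contact force between any of the fingers, the arm and mirror_plate above 0.5 N).
It fails at once if the camera is shifted along its rail (distance of lens from where it was at the start of the episode above 0.006 m).
It fails at once if another cartridge, the bottle or the jar is moved more than 20 mm (distance of any of cartridge_green, cartridge_orange, bottle_saline, jar_cotton from where it was at the start of the episode above 0.02 m).
It also fails if it takes over 48 s, if anything falls off the work surface, if the arm or the gripper's body presses on something with over 40 N, if the wrist force passes 120 N, or if a joint passes its speed limit or range.

ROBOT

A 6-joint arm with a two-finger parallel gripper is mounted at the origin on a cart in front of the work surface, level with it; the furniture and walls round the work are solid. World frame = base frame: x ahead of the robot, y to its left, z up, the work surface at z = 0. Lengths are in mm, angles in rad, forces in N, time in s.
With the tool pointing down it reaches from about 400 to 925 mm from the base axis. Payload 12.5 kg.
Tool frame: the origin (TCP) lies midway between the tips of the shut fingers; the grasp point (between the pads) lies 19 mm behind it (env.pinch_z is the z of the grasp point in the tool frame, in mm); z points along the fingers, y is the line along which they close (so a half turn about z gives the same grasp; the last joint's range is limited). The gripper opens to 95 mm and grips with 3 to 60 N. Pads are 20 mm wide; open, the fingers measure 119 mm over their backs; the gripper's body (75 mm by 180 mm) begins 59 mm behind the grasp point.
Start: joints at [-1.357, 0.491, 1.559, -0, 1.092, -0.106], TCP at [196.509, -593.322, 214.661] pointing down, gripper open.
Joint ranges: [-3.1, 3.1], [-0.84, 2.19], [0.05, 2.79], [-1.13, 4.28], [0.06, 2.93], [-2.69, 2.69]. Speed limits (rad/s): [2.22, 2.22, 2.79, 3.14, 3.14, 3.14].

INTERFACE

Orientations are given as [roll, pitch, yaw] about the fixed x, y, z axes, in that order (R = Rz(yaw) Ry(pitch) Rx(roll)).
In Python, from cell import env, eyes gives the robot as it stands.
- The arm moves only by the shell command python3 -m inch 'ROWS'. ROWS is JSON, a list of rows, each a list of 3 entries, a list of its own where there are three numbers: the shift along the tool's x, y, z in units of 60 mm (1.0 is 60 mm), then the turn about the tool's z in units of 5 degrees (1.0 is 5 degrees), then the closure, from -1 (fully open) to 1 (shut). In form: [[[tx, ty, tz], turn, claw], ...]. A call has exactly 10 rows; each row shifts and turns the commanded pose from where the row before left it, along the tool's axes as they then stand; what a row does not reach is not made up. A row lasts 1/8 s, in which the tool goes at most 62.5 mm and 10.7 degrees, less where a joint would pass 70% of its speed; a pose out of reach is approached as far as the arm can. A call is refused whole if a number of a shift passes 1 or a number of a turn 1, either way. A call with a gripper value outside its range is refused whole. The fingers move at their own pace and stop on an object; the grip force is fixed at half the most. Time passes only in rows, so rows that do not move let the fingers close, or fill a call up. It gives the time, the measured TCP pose, the force, the opening and the grip force at its end, in the units of the state.
- env.state(): the state, without advancing time (a new reading comes with each control period).
- eyes.read_camera(name): name is "side" or "top"; returns a dict with "pixels" (400x640x3 uint8, red, green, blue), "fx", "fy", "cx", "cy" (pixels), "distortion" ([k1, k2, p1, p2, k3] as OpenCV has them; the pictures are not rectified), "extrinsics" (4x4, takes a point from world to camera coordinates). Camera axes: x right, y down, z forward; pixel columns grow to the right and rows downward; lengths in mm; the calibration is good to about 2 mm. A picture is of the moment at which its call begins. There is no depth.
- env.job_done(): hands the job in; it is judged then, once.
Trained networks look in a picture, given as the dict that the camera call returned (one of the last four; its "shot" number tells which), for a name from the list of things; names that differ only in an ending like _2 or _b are one class to them, and where a whole thing is asked for, a point or a joint stands for the part that bears it (a point fixed in the world has none). Each returns a list of dicts, best first, with "score" (0 to 1); they miss things now and then, are a little off and sometimes report something else, mostly with a low value. They report only what shows in the picture. A call takes as long as a camera call.
- eyes.boxes_of(name, picture): "centre" ([row, column] in pixels, amid what is visible of it).
- eyes.cut_out(name, picture): "mask" (400x640 bool, what is visible of it) and "centre" ([row, column] in pixels, amid what is visible of it).
- eyes.spot_point(name, picture): "centre" ([row, column] in pixels: a listed point, or the origin of a listed thing).
The state is a dict: "t": time; "joints": joint angles; "qvel": joint speeds; "tau": joint torques, N m; "eef_pos": TCP position; "tcp_rot": TCP orientation; "ft_force": force on the tool from outside, world axes, zero at the start; "moment": the same for the moment, N m; "opening": opening from 0.0 (shut) to 1.0 (fully open); "grip_force": force on a finger pad.
Only numpy, scipy, OpenCV 4.12 (cv2) and the standard library are available. Lean on these libraries where they do the work, as an engineer would, in place of code of your own. Each camera call takes 0.05 s, during which the arm holds its last target. There are 200 camera calls.

## Working session

There is one attempt and no reset: what is moved stays moved. The work goes in short steps, Python scripts to look and compute and a shell command to move; the robot and the scene stay as the last step left them, time stands still between calls to the robot, and variables do not carry over. Pictures are saved under pics/ and viewed, at most 10 in all, crops included, and the job is handed in when it is done.

```bash
ls; mkdir -p pics; cat > h.py <<'E'
import numpy as np, cv2
from cell import env, eyes
def cam(n):
    p=eyes.read_camera(n); return p
def K(p): return np.array([[p['fx'],0,p['cx']],[0,p['fy'],p['cy']],[0,0,1.]])
def ray(p,rc):
    u=cv2.undistortPoints(np.array([[[rc[1],rc[0]]]],float),K(p),np.array(p['distortion'],float))[0,0]
    E=np.array(p['extrinsics']); R=E[:3,:3]; t=E[:3,3]
    return -R.T@t, R.T@np.array([u[0],u[1],1.])
def onz(p,rc,z):
    o,d=ray(p,rc); return o+d*(z-o[2])/d[2]
def tri(a,ra,b,rb):
    o1,d1=ray(a,ra); o2,d2=ray(b,rb)
    s=np.linalg.lstsq(np.stack([d1,-d2],1),o2-o1,rcond=None)[0]
    p,q=o1+s[0]*d1,o2+s[1]*d2
    return (p+q)/2, np.linalg.norm(p-q)
def proj(p,X):
    E=np.array(p['extrinsics']); r=cv2.Rodrigues(E[:3,:3])[0]
    return cv2.projectPoints(np.array(X,float).reshape(-1,1,3),r,E[:3,3],K(p),np.array(p['distortion'],float))[0][:,0]
E
cat > a.py <<'E'
from h import *
np.set_printoptions(precision=1,suppress=True)
P={n:cam(n) for n in('top','side')}
for n in P: cv2.imwrite(f'pics/{n}0.png',P[n]['pixels'][:,:,::-1])
for n in P: print(n,'pos',ray(P[n],(200,320)))
for nm in ['stand','slot','cartridge','grip','mark','rack','cartridge_green','cartridge_orange','lens','knob','mirror_face','bottle_saline','jar_cotton']:
    r={n:eyes.spot_point(nm,P[n])[:2] for n in P}
    print(nm,{n:[(np.round(x['centre'],1),round(x['score'],2)) for x in r[n]] for n in P})
    if r['top'] and r['side']: print('   ',*tri(P['top'],r['top'][0]['centre'],P['side'],r['side'][0]['centre']))
print(env.state())
E
python3 a.py
```

```text
pics
top pos (array([ 508.2,  -30.7, 1067. ]), array([ 0.1,  0. , -1. ]))
side pos (array([ 492.9, -728.1,  822.9]), array([ 0.1,  0.7, -0.7]))
stand {'top': [(array([236. , 267.6]), 0.78), (array([267.1, 399.4]), 0.34)], 'side': [(array([184.3, 299.6]), 0.81)]}
    [515.5 119.4  12. ] 6.6951161475657095
slot {'top': [(array([265.2, 279.8]), 0.74)], 'side': [(array([187.9, 278.9]), 0.56)]}
    [449.   85.8  34.6] 4.950077884810623
cartridge {'top': [(array([266.6, 398.1]), 0.46)], 'side': [(array([280.3, 276.4]), 0.94)]}
    [ 440.  -208.2   10.9] 1.3821776026897272
grip {'top': [(array([273.6, 403.6]), 0.69)], 'side': [(array([259.3, 271.9]), 0.83)]}
    [ 432.7 -206.3   95.6] 5.430737739589405
mark {'top': [(array([269.9, 399.9]), 0.51), (array([204.3, 431.2]), 0.49)], 'side': [(array([271.7, 275.9]), 0.84)]}
    [ 437.8 -206.6   45.5] 5.753537451640231
rack {'top': [(array([266.5, 414.7]), 0.94)], 'side': [(array([297.9, 276.9]), 0.57)]}
    [ 439.7 -251.3    2.9] 0.8161846033638932
cartridge_green {'top': [(array([267.4, 433.5]), 0.63)], 'side': [(array([313.6, 277.2]), 0.8)]}
  
[... 526 characters left out ...]
70508062064207
bottle_saline {'top': [(array([160.2, 404. ]), 0.7)], 'side': [(array([284.6, 393.6]), 0.83)]}
    [ 718.3 -232.5   -8.3] 10.617725758213902
jar_cotton {'top': [(array([202.7, 432.5]), 0.88)], 'side': [(array([310.7, 345.1]), 0.82), (array([188.1, 278.6]), 0.54)]}
    [ 597.5 -298.8    5.3] 6.493819998734031
{'t': 1.4, 'joints': array([-1.4,  0.5,  1.6, -0. ,  1.1, -0.1]), 'qvel': array([-0.,  0., -0.,  0., -0., -0.]), 'tau': array([  0. , -61.2, -25.8,   0.1,   0. ,  -0. ]), 'eef_pos': array([ 196.5, -593.3,  214.7]), 'tcp_rot': array([3.1, 0. , 0.3]), 'ft_force': array([-0.1, -0.4, -0.7]), 'moment': array([-0. ,  0.1, -0. ]), 'grip_force': 0.0, 'opening': 0.9974969936579476}
```

```bash
python3 - <<'E'
import cv2
for n,(r0,r1,c0,c1) in {'top':(150,330,180,460),'side':(90,350,220,420)}.items():
    i=cv2.imread(f'pics/{n}0.png')[r0:r1,c0:c1]
    s=2.85 if n=='top' else 2.3
    cv2.imwrite(f'pics/{n}0c.png',cv2.resize(i,None,fx=s,fy=s,interpolation=cv2.INTER_CUBIC))
E
```

```text
(no output)
```

View pics/top0c.png

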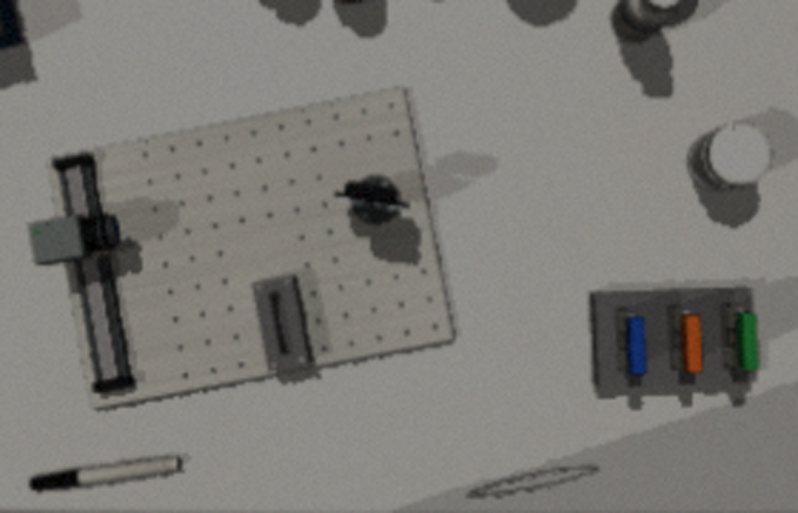

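View pics/side0c.png

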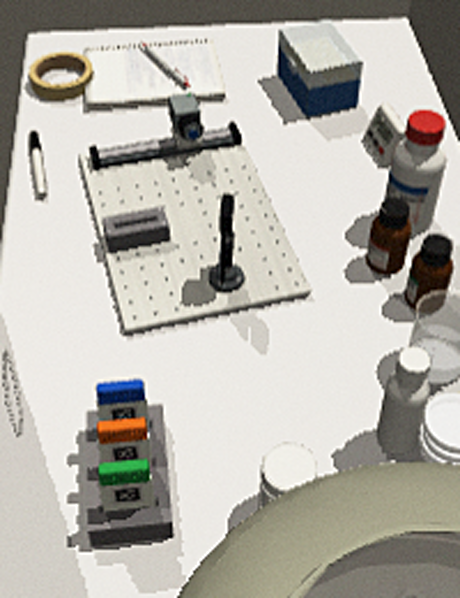

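The top picture shows the stand tilted about 10° with the slot at about row 263, column 279. The blue cartridge is leftmost in the rack at about row 271, column 403. The side picture shows the marks facing the side camera (world −y), which is the same sense as the stand's +x. Next I'll fit the stand and rack poses precisely.

```bash
cat > fit.py <<'E'
from h import *
from scipy.optimize import least_squares
np.set_printoptions(precision=2,suppress=True)
P={n:cam(n) for n in('top','side')}
def px(n,pts):
    o,s=((180,150),2.85) if n=='top' else ((220,90),2.3)
    p=np.array(pts,float)/s+np.array(o)-0.5+0.5/s
    g=cv2.cvtColor(P[n]['pixels'],cv2.COLOR_RGB2GRAY)
    q=cv2.cornerSubPix(g,p.astype(np.float32).reshape(-1,1,2),(3,3),(-1,-1),(3,30,.01))[:,0]
    return np.where(np.linalg.norm(q-p,axis=1,keepdims=True)<2,q,p)
def fit(obs,x0):
    def f(v,raw=False):
        c,s=np.cos(v[2]),np.sin(v[2]); r=[]
        for n,q,L in obs:
            L=np.array(L,float); W=np.c_[v[0]+c*L[:,0]-s*L[:,1],v[1]+s*L[:,0]+c*L[:,1],L[:,2]]
            r.append(proj(P[n],W)-q)
        r=np.concatenate(r); return r if raw else r.ravel()
    s=least_squares(f,x0,loss='soft_l1'); return s.x,f(s.x,True)
if __name__=='__main__':
    h=165;w=115
    obs=[('top',px('top',[(406,88),(455,338),(97,409)]),[(h,w,12),(h,-w,12),(-h,-w,12)]),
     ('top',px('top',[(253,283),(294,275),(314,362),(275,371)]),[(2,-31,40),(38,-31,40),(38,-109,40),(2,-109,40)]),
     ('side',px('side',[(310,291),(124,325),(80,158)]),[(h,w,12),(h,-w,12),(-h,-w,12)]),
     ('side',px('side',[(106,233),(168,224),(164,208),(104,217)]),[(38,-109,40),(38,-31,40),(2,-31,40),(2,-109,40)])]
    for sel in (obs,obs[:2],obs[2:]):
        v,r=fit(sel,[515,120,-1.4]); print('stand',v,np.degrees(v[2])); 
        c,s=np.cos(v[2]),np.sin(v[2])
        for nm,L in dict(slot=(20,-70),axis=(120,20)).items(): print(nm,v[0]+c*L[0]-s*L[1],v[1]+s*L[0]+c*L[1])
        print(r.T)
    # rack corners
    obs=[('top',px('top',[(590,292),(751,288),(597,398)]),[(-68,40,32),(68,40,32),(-68,-40,32)]),
     ('side',px('side',[(90,532),(171,526)]),[(68,-40,32),(68,40,32)])]
    v,r=fit(obs,[440,-251,-1.57]); print('rack',v,np.degrees(v[2])); print(r.T)
    c,s=np.cos(v[2]),np.sin(v[2]); print('rack blue slot',v[0]-45*c,v[1]-45*s)
    # grips top faces
    hsv=cv2.cvtColor(P['top']['pixels'],cv2.COLOR_RGB2HSV)
    for nm,a,b in (('blue',105,130),('orange',4,18),('green',50,80)):
        m=cv2.inRange(hsv,(a,120,40),(b,255,255)); m[:, :385]=0; m[:240]=0;m[300:]=0
        ys,xs=np.nonzero(m); print(nm,len(xs),onz(P['top'],(ys.mean(),xs.mean()),102))
        W=np.array([onz(P['top'],(y,x),104)[:2] for y,x in zip(ys,xs)],np.float32); print(cv2.minAreaRect(W))
    # camera lens
    v,r=fit
E
sed -i '/camera lens/,$d' fit.py; python3 fit.py
```

```text
stand [516.37 120.83  -1.38] -79.31691575380215
slot 451.28892354426574 88.20170505994786
axis 558.2666552664571 6.618833600462807
[[ 0.42  1.31 -0.43  0.71 -0.46 -1.12 -1.39  0.79  0.09 -0.51  0.57  0.24
   0.08 -0.8 ]
 [ 0.07 -0.18  0.21 -0.28  0.86  1.04 -1.31 -0.14  2.22 -2.24  1.72 -0.13
  -0.26  0.15]]
stand [516.38 120.55  -1.38] -79.07207896798009
slot 451.44420928344135 87.6452572307518
axis 558.7695838054817 6.520267346599783
[[ 0.29  1.56 -0.09  0.87 -0.31 -0.84 -1.09]
 [-0.17 -0.51  0.45 -0.3   0.78  0.93 -1.35]]
stand [516.53 121.82  -1.39] -79.78137556146196
slot 451.1859296357138 89.71533406841905
axis 557.4988141631039 7.267953373421608
[[ 0.45 -0.41 -0.08  0.47  0.16  0.1  -0.8 ]
 [-0.07  1.77 -2.69  1.27 -0.41 -0.55 -0.29]]
rack [ 437.09 -248.76   -1.53] -87.47711716477296
[[ 1.13 -0.16 -0.18 -0.37  0.5 ]
 [ 1.36  0.31 -3.13  0.35 -1.19]]
rack blue slot 435.10981064478005 -203.803299448394
blue 121 [ 436.36 -203.72  102.  ]
((436.59259033203125, -203.51756286621094), (13.644830703735352, 45.3737678527832), 89.12915802001953)
orange 148 [ 437.75 -247.79  102.  ]
((438.5763854980469, -247.90728759765625), (15.924168586730957, 45.41727066040039), 89.01678466796875)
green 104 [ 439.36 -293.08  102.  ]
((439.4244689941406, -291.5480651855469), (43.681427001953125, 13.661050796508789), 3.2454416751861572)
```

```bash
cat > go.py <<'E'
from h import *
import sys
from scipy.spatial.transform import Rotation as Ro
np.set_printoptions(precision=3,suppress=True)
# usage: go.py x y z yaw_deg -> turn units, then shift units in tool axes after the turn
s=env.state(); R=Ro.from_euler('xyz',s['tcp_rot']); p=np.array(s['eef_pos'])
print('t',s['t'],'pos',p,'rot',np.degrees(s['tcp_rot']),'open',s['opening'],'F',s['ft_force'],'j',s['joints'])
if len(sys.argv)>1:
    x,y,z,yaw=map(float,sys.argv[1:5])
    cur=np.degrees(s['tcp_rot'][2]); print('turn units',(cur-yaw)/5)
    R2=Ro.from_euler('xyz',[np.pi,0,np.radians(yaw)])
    print('shift units after turn',R2.inv().apply(np.array([x,y,z])-p)/60)
E
python3 go.py 436.5 -204 150 2
```

```text
t 1.5 pos [ 196.509 -593.341  214.67 ] rot [179.991   0.001  18.324] open 0.9995133698361527 F [-0.638 -0.244  0.132] j [-1.357  0.491  1.559 -0.     1.092 -0.106]
turn units 3.2647853060433127
shift units after turn [ 4.224 -6.345  1.078]
```

```bash
python3 -m inch '[[[0,0,0],0.8,0.16],[[0,0,0],0.8,0.16],[[0,0,0],0.8,0.16],[[0,0,0],0.86,0.16],[[0.5,-0.75,0],0,0.16],[[0.5,-0.75,0],0,0.16],[[0.5,-0.75,0],0,0.16],[[0.5,-0.75,0],0,0.16],[[0.5,-0.75,0],0,0.16],[[0.5,-0.75,0],0,0.16]]'; python3 go.py 436.5 -204 130 2
```

```text
t: 2.75
eef_pos: [367.6, -315.7, 214.8]
tcp_rot: [3.141, -0.0, 0.035]
ft_force: [0.8, -0.7, 0.0]
opening: 0.421
grip_force: 0.0
t 2.75 pos [ 367.591 -315.668  214.842] rot [179.971  -0.023   2.012] open 0.4206805223194548 F [ 0.797 -0.651  0.039] j [-0.846  0.292  1.893 -0.     0.956  0.69 ]
turn units 0.00240610484393704
shift units after turn [ 1.213 -1.82   1.414]
```

```bash
python3 -m inch '[[[0.4,-0.6,0],0,0.16],[[0.4,-0.6,0],0,0.16],[[0.41,-0.62,0],0,0.16],[[0,0,0.5],0,0.16],[[0,0,0.5],0,0.16],[[0,0,0.4],0,0.16],[[0,0,0],0,0.16],[[0,0,0],0,0.16],[[0,0,0],0,0.16],[[0,0,0],0,0.16]]'; python3 go.py 436.5 -204 73 2
python3 - <<'E'
from h import *
p=cam('side'); cv2.imwrite('pics/s1.png',cv2.resize(p['pixels'][200:360,200:400,::-1],None,fx=3,fy=3,interpolation=2))
E
```

```text
t: 4.0
eef_pos: [435.8, -205.6, 131.3]
tcp_rot: [3.141, -0.001, 0.035]
ft_force: [-0.1, 0.1, -0.3]
opening: 0.421
grip_force: 0.0
t 4.0 pos [ 435.77  -205.621  131.299] rot [179.952  -0.058   2.022] open 0.4212082367841335 F [-0.086  0.089 -0.285] j [-0.578  0.406  1.996 -0.     0.738  0.958]
turn units 0.004443110683831008
shift units after turn [ 0.013 -0.027  0.972]
```

View pics/s1.png

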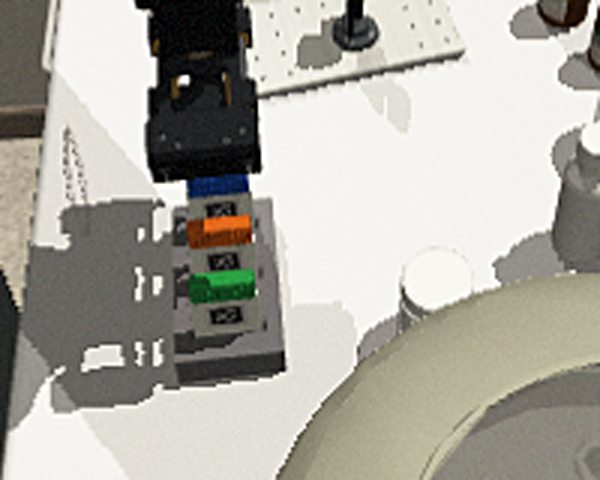

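```bash
python3 - <<'E'
from h import *
p=cam('side')
X=[(398,-295,209),(473,-295,209),(398,-243,209),(473,-243,209),(426,-235,131),(446,-235,131),(435.8,-205.6,131),(436.5,-204,104),(413.5,-210,104),(459.5,-210,104)]
print(((proj(p,X)-[200,200])*3).round())
for nm in('grip','cartridge'):
  r=eyes.spot_point(nm,p); print(nm,[((np.array(x['centre'])[::-1]-[200,200])*3,x['score']) for x in r[:2]])
hsv=cv2.cvtColor(p['pixels'],cv2.COLOR_RGB2HSV); m=cv2.inRange(hsv,(105,120,40),(130,255,255)); m[:250]=0
ys,xs=np.nonzero(m[:,240:320]); print((xs.min()+40)*3,(xs.max()+41)*3,(ys.min()-200)*3,(ys.max()-199)*3)
E
```

```text
[[141. 192.]
 [261. 184.]
 [145. 127.]
 [259. 119.]
 [198. 183.]
 [227. 181.]
 [212. 149.]
 [216. 169.]
 [185. 177.]
 [247. 173.]]
grip [(array([204.9, 175.5]), 0.74)]
cartridge [(array([345. ,  -8.7]), 0.63), (array([226.5, 236.7]), 0.53)]
189 249 174 198
```

The side picture shows the body and blue grip (columns 189–249 of the crop) where they are predicted, within 2 mm. I'll go down and grasp.

```bash
python3 -m inch '[[[0.03,-0.03,0.3],0,0.16],[[0,0,0.3],0,0.16],[[0,0,0.2],0,0.16],[[0,0,0.17],0,0.16],[[0,0,0],0,0.16],[[0,0,0],0,1],[[0,0,0],0,1],[[0,0,0],0,1],[[0,0,0],0,1],[[0,0,0],0,1]]'; python3 go.py
```

```text
t: 5.45
eef_pos: [437.5, -204.1, 72.7]
tcp_rot: [3.141, -0.001, 0.035]
ft_force: [-1.4, -4.0, 1.9]
opening: 0.124
grip_force: 30.0
t 5.45 pos [ 437.512 -204.065   72.675] rot [179.946  -0.04    2.024] open 0.12449375734760362 F [-1.413 -3.994  1.851] j [-0.573  0.507  2.044 -0.001  0.59   0.963]
```

```bash
python3 -m inch '[[[0,0,-0.2],0,1],[[0,0,-0.4],0,1],[[0,0,-0.5],0,1],[[0,0,-0.5],0,1],[[0,0,0],-0.87,1],[[0,0,0],-0.87,1],[[0,0,0],0,1],[[0,0,0],0,1],[[0,0,0],0,1],[[0,0,0],0,1]]'; python3 go.py 451.3 88.2 165 10.7
```

```text
t: 6.7
eef_pos: [437.3, -203.5, 168.4]
tcp_rot: [-3.142, 0.0, 0.187]
ft_force: [-0.1, -0.0, -0.1]
opening: 0.12
grip_force: 30.0
t 6.7 pos [ 437.287 -203.543  168.367] rot [-179.995    0.007   10.696] open 0.12044185573413964 F [-0.051 -0.023 -0.095] j [-0.573  0.351  1.954 -0.     0.836  0.811]
turn units -0.0007498958775727261
shift units after turn [ 1.132 -4.734  0.056]
```

```bash
python3 -m inch '[[[0.08,-0.33,0],0,1],[[0.16,-0.67,0],0,1],[[0.16,-0.67,0],0,1],[[0.16,-0.67,0],0,1],[[0.16,-0.67,0],0,1],[[0.16,-0.67,0],0,1],[[0.16,-0.67,0],0,1],[[0.09,-0.38,0.3],0,1],[[0,0,0.4],0,1],[[0,0,0.2],0,1]]'; python3 go.py 451.3 88.2 113 10.7
python3 - <<'E'
from h import *
for n,(r0,r1,c0,c1) in {'top':(200,310,200,340),'side':(110,230,220,380)}.items():
    p=cam(n); cv2.imwrite(f'pics/{n}2.png',cv2.resize(p['pixels'][r0:r1,c0:c1,::-1],None,fx=5,fy=5,interpolation=2))
    for nm in('cartridge','grip','mark','slot'):
        print(n,nm,[(x['centre'],x['score']) for x in eyes.spot_point(nm,p)[:2]])
E
```

```text
t: 7.95
eef_pos: [450.7, 88.1, 113.5]
tcp_rot: [-3.142, 0.001, 0.187]
ft_force: [-0.0, 0.3, -1.1]
opening: 0.125
grip_force: 30.0
t 7.95 pos [450.73   88.071 113.483] rot [-179.996    0.074   10.74 ] open 0.12511808172754116 F [-0.007  0.313 -1.073] j [ 0.049  0.411  2.063 -0.     0.669  1.433]
turn units 0.007982103423576348
shift units after turn [ 0.01  -0.     0.008]
top cartridge [([219.9, 309.4], 0.37)]
top grip []
top mark []
top slot []
side cartridge [([183.9, 277.4], 0.89), ([159.6, 274.1], 0.61)]
side grip [([159.1, 274.2], 0.55)]
side mark [([175.6, 275.5], 0.52)]
side slot [([192.8, 279.1], 0.7)]
```

View pics/side2.png

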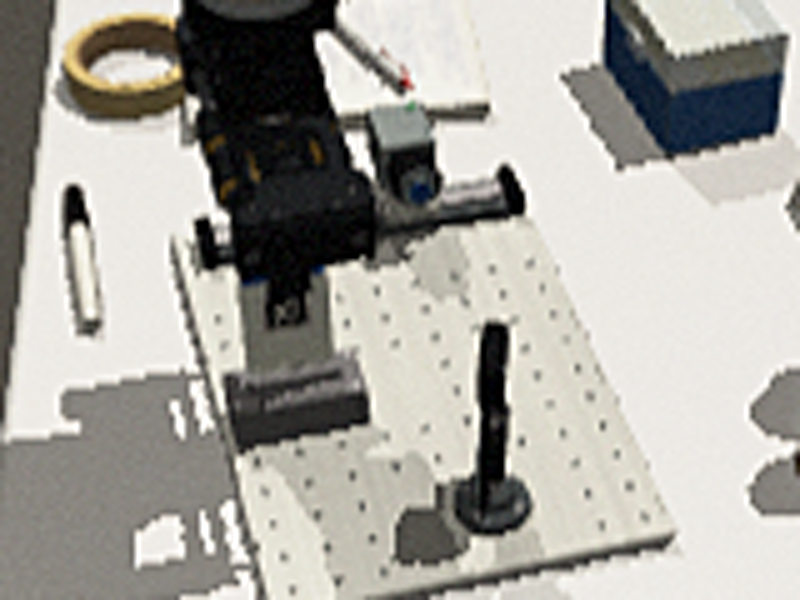

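View pics/top2.png

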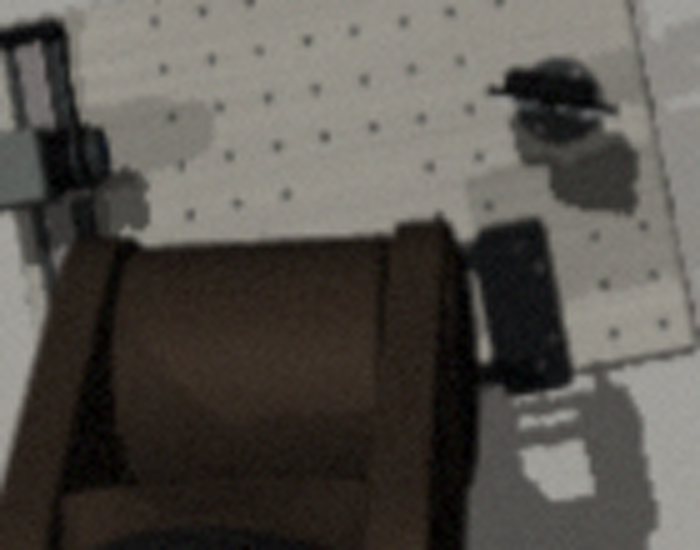

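```bash
python3 - <<'E'
from h import *
p=cam('side')
def W(x0,y0,yaw,L):
    c,s=np.cos(yaw),np.sin(yaw);L=np.array(L,float)
    return np.c_[x0+c*L[:,0]-s*L[:,1],y0+s*L[:,0]+c*L[:,1],L[:,2]]
f=lambda X:((proj(p,X)-[220,110])*5).round(1).tolist()
a=np.radians(-79.3)
print('blade foot L/R',f(W(450.7,88.1,a,[(2.5,-25,50.5),(2.5,25,50.5),(2.5,-25,90),(2.5,25,90)])))
print('mouth +x edge, -x edge',f(W(451.3,88.2,a,[(3.5,-26.5,40),(3.5,26.5,40),(-3.5,-26.5,40),(-3.5,26.5,40)])))
print('holder',f(W(451.3,88.2,a,[(18,-39,40),(18,39,40),(-18,-39,40),(-18,39,40),(18,-39,12),(18,39,12)])))
i=p['pixels'][160:210,255:300]; cv2.imwrite('pics/s3.png',cv2.resize(i[:,:,::-1],None,fx=16,fy=12,interpolation=0))
E
```

```text
blade foot L/R [[248.6, 377.5], [334.9, 361.5], [242.5, 326.0], [331.1, 310.1]]
mouth +x edge, -x edge [[249.0, 392.3], [339.9, 375.3], [246.7, 384.0], [337.3, 367.2]]
holder [[231.9, 413.7], [366.7, 388.2], [220.7, 371.1], [352.8, 346.7], [236.4, 448.2], [368.8, 422.7]]
```

View pics/s3.png

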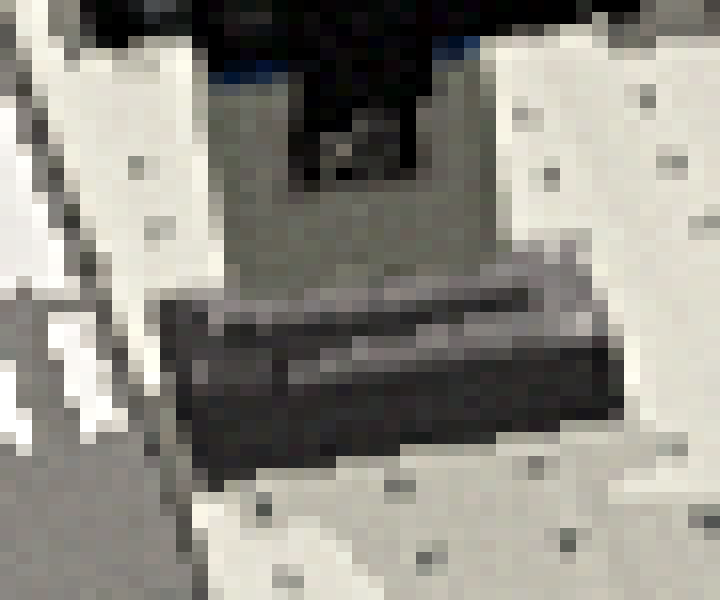

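Side close-up: the blade foot sits just above the slot (blade columns about 269–286), parallel to it. It is about 2–2.5 mm short along the slot and within about 1 mm across it. I'll correct that and lower gently while watching the force.

```bash
python3 -m inch '[[[0.045,0.01,0],0,1],[[0,0,0.05],0,1],[[0,0,0.05],0,1],[[0,0,0.05],0,1],[[0,0,0.05],0,1],[[0,0,0.03],0,1],[[0,0,0.03],0,1],[[0,0,0],0,1],[[0,0,0],0,1],[[0,0,0],0,1]]'; python3 go.py 452 88 81 10.7
```

```text
t: 9.75
eef_pos: [453.9, 87.8, 98.8]
tcp_rot: [3.141, -0.0, 0.187]
ft_force: [-0.5, -0.1, -0.1]
opening: 0.125
grip_force: 30.0
t 9.75 pos [453.902  87.769  98.824] rot [179.993  -0.003  10.723] open 0.12496181738549501 F [-0.538 -0.147 -0.112] j [ 0.048  0.439  2.07  -0.     0.632  1.432]
turn units 0.004577031838813639
shift units after turn [-0.03  -0.01   0.297]
```

```bash
python3 -m inch '[[[0,0,0.05],0,1],[[0,0,0.05],0,1],[[0,0,0.05],0,1],[[0,0,0.03],0,1],[[0,0,0.03],0,1],[[0,0,0],0,1],[[0,0,0],0,1],[[0,0,0],0,1],[[0,0,0],0,1],[[0,0,0],0,1]]'; python3 go.py 452 88 81 10.7
```

```text
t: 11.0
eef_pos: [453.6, 88.1, 85.9]
tcp_rot: [-3.141, 0.001, 0.187]
ft_force: [-1.0, 5.4, -0.9]
opening: 0.125
grip_force: 30.0
t 11.0 pos [453.608  88.105  85.926] rot [-179.975    0.038   10.719] open 0.12464704729999382 F [-0.976  5.372 -0.898] j [0.049 0.463 2.081 0.001 0.598 1.432]
turn units 0.0038425197479824646
shift units after turn [-0.027 -0.003  0.082]
```

```bash
python3 -m inch '[[[0,-0.01,0.02],0,1],[[0,0,0.02],0,1],[[0,0,0.02],0,1],[[0,0,0.02],0,1],[[0,0,0.01],0,1],[[0,0,0],0,1],[[0,0,0],0,1],[[0,0,0],0,1],[[0,0,0],0,1],[[0,0,0],0,1]]'; python3 go.py 452 88 81 10.7
```

```text
t: 12.25
eef_pos: [453.7, 88.4, 80.8]
tcp_rot: [3.142, 0.0, 0.187]
ft_force: [0.1, 2.4, -2.5]
opening: 0.127
grip_force: 30.0
t 12.25 pos [453.737  88.383  80.79 ] rot [179.995   0.003  10.725] open 0.12720509985094505 F [ 0.071  2.398 -2.523] j [ 0.049  0.472  2.085 -0.     0.584  1.433]
turn units 0.004936933752775374
shift units after turn [-0.03   0.001 -0.003]
```

```bash
python3 -m inch '[[[0,0,0],0,0.2],[[0,0,0],0,0.2],[[0,0,0],0,0.2],[[0,0,-0.2],0,0.2],[[0,0,-0.4],0,0.2],[[0,0,-0.5],0,0.2],[[0,0,-0.5],0,0.2],[[-1,0,0],0,0.2],[[-1,0,0],0,0.2],[[0,0,0],0,0.2]]'
cat > b.py <<'E'
from h import *
np.set_printoptions(precision=2,suppress=True)
P={n:cam(n) for n in('top','side')}
a=np.radians(-79.3);c,s=np.cos(a),np.sin(a)
for nm in ['cartridge','grip','mark','lens','knob','mirror_face']:
    r={n:eyes.spot_point(nm,P[n])[:1] for n in P}
    if r['top'] and r['side']:
        X,e=tri(P['top'],r['top'][0]['centre'],P['side'],r['side'][0]['centre']); d=X-[516.4,120.8,0]
        print(nm,X,round(e,1),'stand',c*d[0]+s*d[1],-s*d[0]+c*d[1])
i=P['side']['pixels'][130:220,245:345];cv2.imwrite('pics/s4.png',cv2.resize(i[:,:,::-1],None,fx=6,fy=6,interpolation=2))
i=P['top']['pixels'][195:295,200:330];cv2.imwrite('pics/t4.png',cv2.resize(i[:,:,::-1],None,fx=6,fy=6,interpolation=2))
E
python3 b.py; python3 go.py
```

```text
t: 13.5
eef_pos: [332.4, 65.8, 177.5]
tcp_rot: [3.142, 0.001, 0.187]
ft_force: [1.2, 0.3, 0.2]
opening: 0.4
grip_force: 0.0
cartridge [453.83  88.45  30.84] 0.7 stand 20.17272205424586 -67.4884671882037
grip [447.26  85.69 114.51] 0.9 stand 21.659048837179736 -74.45686233638598
mark [450.75  90.97  57.24] 4.2 stand 17.125769993898974 -70.05249188289434
lens [536.46 235.11  67.81] 4.5 stand -108.60211154872769 40.937726193238355
knob [ 495.27   10.34 -403.91] 169.3 stand 104.61831514459439 -41.267627852408744
mirror_face [555.07   6.92  66.52] 7.8 stand 119.07867728708761 16.85351293765588
t 14.2 pos [335.922  66.065 176.736] rot [179.997   0.012  10.725] open 0.40061684338714043 F [ 0.501 -0.247 -0.264] j [ 0.001  0.146  2.24  -0.     0.756  1.384]
```

View pics/s4.png

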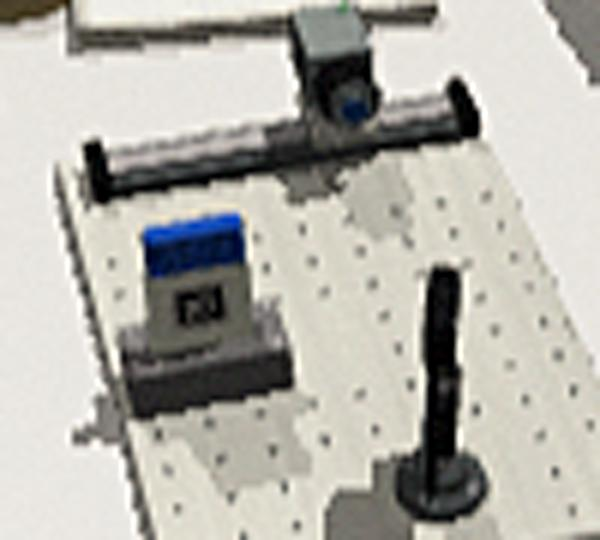

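View pics/t4.png

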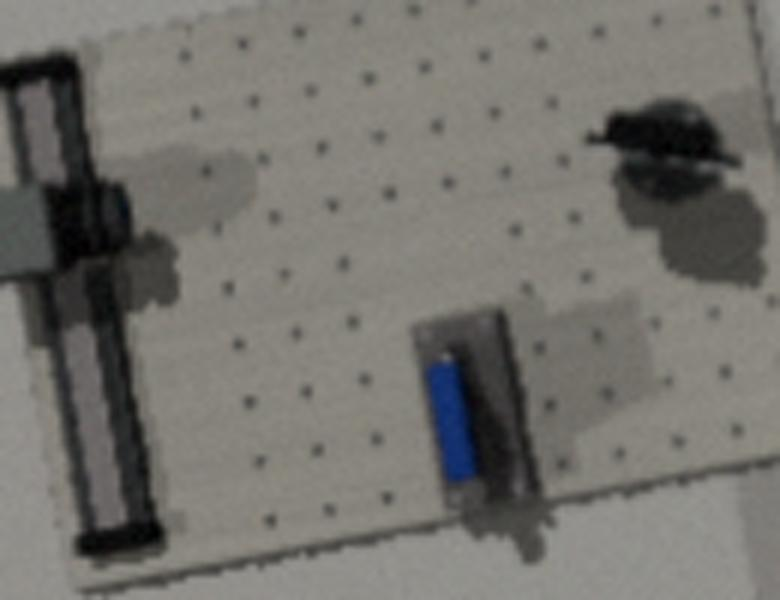

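The pictures show the cartridge upright in the slot with the mark towards the mirror, and the mirror still parked (plate line about 9° off horizontal in the top view). The lens is at y ≈ 36–41 mm, so the slide is about 0.098 and the target angle about 0.89 rad. I'll turn the wrist, then check the knob position and the seating height.

```bash
python3 -m inch '[[[0,0,0],-1,0],[[0,0,0],-1,0],[[0,0,0],-1,0],[[0,0,0],-1,0],[[0,0,0],-1,0],[[0,0,0],-1,0],[[0,0,0],-1,0],[[0,0,0],-1,0],[[0,0,0],-1,0],[[0,0,0],-1,0]]'
python3 - <<'E'
from h import *
np.set_printoptions(precision=1,suppress=True)
t=cam('top');s=cam('side')
print('lens',tri(t,(229.8,220.8),s,(147.5,302.8)))
for p,n,z in((t,'top',0),(s,'side',0)):
    hsv=cv2.cvtColor(p['pixels'],cv2.COLOR_RGB2HSV); m=cv2.inRange(hsv,(105,120,40),(130,255,255)); 
    a=np.zeros_like(m)
    if n=='top': a[235:290,265:290]=m[235:290,265:290]
    else: a[160:185,262:292]=m[160:185,262:292]
    ys,xs=np.nonzero(a); print(n,'blue rows',ys.min(),ys.max(),'cols',xs.min(),xs.max(),'c',ys.mean(),xs.mean())
    # predicted grip box corners
    A=np.radians(-79.3);L=np.array([(x,y,zz) for x in(-6,6) for y in(-23,23) for zz in(88,112)],float)
    W=np.c_[451.3+np.cos(A)*L[:,0]-np.sin(A)*L[:,1],88.2+np.sin(A)*L[:,0]+np.cos(A)*L[:,1],L[:,2]]
    q=proj(p,W); print('  pred rows',q[:,1].min(),q[:,1].max(),'cols',q[:,0].min(),q[:,0].max())
    g=p['pixels'].max(2)
    k=eyes.cut_out('knob',p)[:1]
    for d in k: print('  knob mask centre',d['centre'],d['score'],d['mask'].sum())
    q=proj(p,[(558.5,6.6,136),(558.5,6.6,108)]);print('  knob pred',q)
i=t['pixels'][205:230,293:328];cv2.imwrite('pics/t5.png',cv2.resize(i[:,:,::-1],None,fx=20,fy=20,interpolation=0))
E
python3 go.py 558.5 6.6 170 80.7
```

```text
t: 15.45
eef_pos: [335.9, 66.0, 176.8]
tcp_rot: [3.142, 0.0, 1.063]
ft_force: [-0.1, -0.9, -0.5]
opening: 0.501
grip_force: 0.0
lens (array([531.4, 225.9,  65.9]), np.float64(4.612094195671253))
top blue rows 255 274 cols 271 278 c 264.86407766990294 274.70873786407765
  pred rows 254.36580377466345 275.5968224249409 cols 270.5151364633226 280.54941195066937
  knob mask centre [218.6, 312.0] 0.49 120
  knob pred [[310.  217.4]
 [310.5 218.1]]
side blue rows 166 175 cols 269 285 c 170.23846153846154 276.7846153846154
  pred rows 164.17450934153516 176.40465602925624 cols 268.177244919611 286.0484612385658
  knob mask centre [194.0, 319.5] 0.62 258
  knob pred [[318.4 178.7]
 [318.4 186.6]]
t 15.65 pos [335.886  66.053 176.814] rot [179.996   0.003  60.607] open 0.4999467087668517 F [-0.119  0.353  0.556] j [ 0.001  0.146  2.24  -0.     0.756  0.514]
turn units -4.0185031969381395
shift units after turn [-0.378  3.822  0.114]
```

View pics/t5.png

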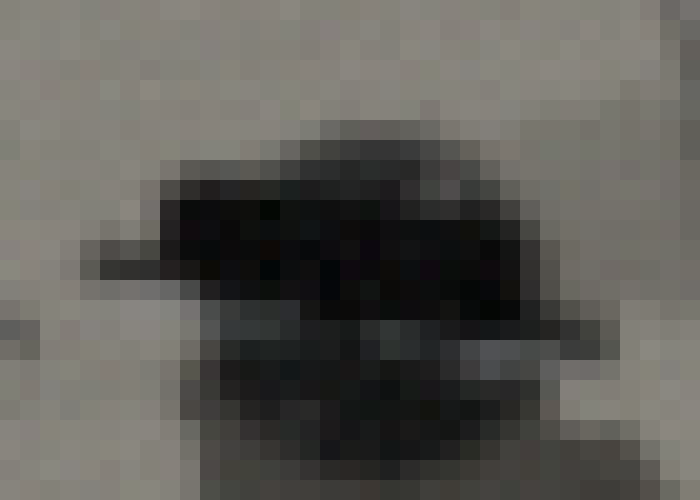

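Side and top blue extents match the fully seated prediction, and the knob centre is at column 309.8, row 217.1, as predicted. I'll move above the knob.

```bash
python3 -m inch '[[[0,0,0],-1,0],[[0,0,0],-1,0],[[0,0,0],-1,0],[[0,0,0],-1,0.1],[[-0.05,0.55,0],0,0.1],[[-0.07,0.7,0],0,0.1],[[-0.07,0.7,0],0,0.1],[[-0.07,0.7,0],0,0.1],[[-0.07,0.7,0],0,0.1],[[-0.05,0.45,0],0,0.1]]'; python3 go.py 558.5 6.6 104 80.7
```

```text
t: 16.9
eef_pos: [558.8, 6.2, 176.4]
tcp_rot: [-3.141, 0.0, 1.407]
ft_force: [-0.1, -0.2, 0.5]
opening: 0.449
grip_force: 0.0
t 16.9 pos [558.752   6.22  176.417] rot [-179.994    0.006   80.592] open 0.4494693301197765 F [-0.077 -0.233  0.473] j [-0.107  0.441  1.768 -0.     0.934  0.057]
turn units -0.021549087552048717
shift units after turn [ 0.006 -0.005  1.207]
```

```bash
python3 -m inch '[[[0,0,0.4],0,0.1],[[0,0,0.4],0,0.1],[[0,0,0.2],0,0.1],[[0,0,0.18],0,0.1],[[0,0,0],0,0.1],[[0,0,0],0,1],[[0,0,0],0,1],[[0,0,0],0,1],[[0,0,0],0,1],[[0,0,0],0,1]]'; python3 go.py
```

```text
t: 18.15
eef_pos: [557.5, 6.7, 106.3]
tcp_rot: [3.141, 0.0, 1.409]
ft_force: [1.6, -0.0, 2.4]
opening: 0.134
grip_force: 30.0
t 18.15 pos [557.535   6.737 106.287] rot [179.95    0.003  80.721] open 0.1339167991618909 F [ 1.608 -0.03   2.385] j [-0.106  0.532  1.837 -0.     0.772  0.056]
```

```bash
python3 -m inch '[[[0,0,0],0.5,1],[[0,0,0],0.8,1],[[0,0,0],0.8,1],[[0,0,0],0.8,1],[[0,0,0],0.8,1],[[0,0,0],0.8,1],[[0,0,0],0.8,1],[[0,0,0],0.8,1],[[0,0,0],0.8,1],[[0,0,0],0.8,1]]' && python3 -m inch '[[[0,0,0],0.8,1],[[0,0,0],0.8,1],[[0,0,0],0.6,1],[[0,0,0],0.3,1],[[0,0,0],0,1],[[0,0,0],0,1],[[0,0,0],0,1],[[0,0,0],0,1],[[0,0,0],0,1],[[0,0,0],0,1]]'; python3 go.py 557.5 6.7 106.3 29.7; python3 b.py
python3 -c "
import cv2
a=cv2.imread('pics/s4.png');b=cv2.imread('pics/t4.png');b=cv2.resize(b,None,fx=.5,fy=.5);a=cv2.resize(a,None,fx=.65,fy=.65)
import numpy as np
h=max(a.shape[0],b.shape[0]);f=lambda x:cv2.copyMakeBorder(x,0,h-x.shape[0],0,0,0)
cv2.imwrite('pics/end.png',np.hstack([f(a),f(b)]))"
```

```text
t: 19.4
eef_pos: [557.0, 7.0, 106.3]
tcp_rot: [-3.141, 0.0, 0.735]
ft_force: [-1.4, 1.6, 3.8]
opening: 0.136
grip_force: 30.0
t: 20.65
eef_pos: [556.9, 7.1, 106.3]
tcp_rot: [-3.141, 0.0, 0.519]
ft_force: [-2.6, 2.3, 6.0]
opening: 0.135
grip_force: 30.0
t 20.65 pos [556.938   7.107 106.273] rot [-179.975    0.011   29.749] open 0.13546260058752035 F [-2.572  2.321  6.011] j [-0.106  0.531  1.838  0.     0.773  0.945]
turn units 0.009861885549699422
shift units after turn [ 0.005  0.011 -0.   ]
mark [ 574.36 -263.16   63.51] 276.8 stand 388.0470666554543 -14.340323939913361
lens [  457.73   530.4  -1254.36] 212.1 stand -413.3715492548862 18.400313492316847
```

View pics/end.png

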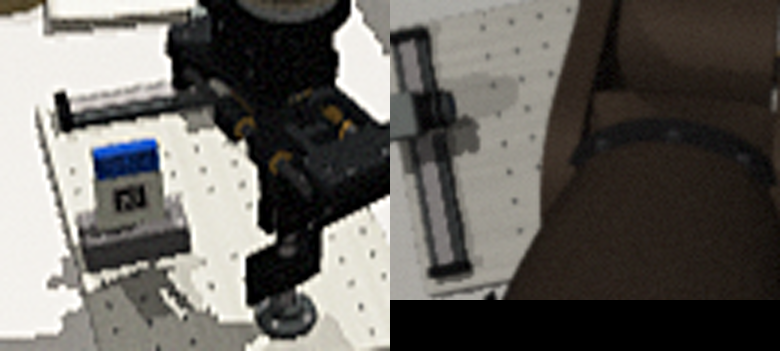

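The last picture shows the plate turned with the held knob, the cartridge still seated and the camera in place on its rail. Handing in.

```bash
python3 -c "
from cell import env
print(env.job_done())"
```

```text
the job is handed in; nothing more can be done
None
```

I handed the job in with no verdict returned: the blue cartridge is seated in the slot with its mark towards the mirror and released, and the gripper is holding the knob with the mirror turned to about 0.89 rad. That angle comes from the gripper's heading, for a camera slide I measured at about 0.094–0.101 m.

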